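# Brush the offcuts off the mask-carving bed

## Robot

A 6-joint arm with a two-finger parallel gripper is mounted at the origin on the work surface. World frame = base frame: x ahead of the robot, y to its left, z up, the work surface at z = 0. Lengths are in mm, angles in rad, forces in N, time in s.
With the tool pointing down it reaches from about 250 to 800 mm from the base axis. Payload 3.9 kg.
Tool frame: the origin (TCP) lies at the very end of the fingers, on their centre line; the grasp point (between the pads) lies 19 mm behind it; z points along the fingers, x is the direction in which the jaws open and shut, and the axes are right-handed (so a half turn about z gives the same grasp; the last joint's range is limited). The gripper opens to 85 mm and grips with 20 to 120 N. Pads are 22 mm wide; open, the fingers measure 114 mm over their backs; the gripper's body (76 mm by 85 mm) begins 54 mm behind the grasp point. The pads swing forward as they close: fully open they stand 13 mm farther back than shut.
Start: joints at [-1.167, 0.26, -0.138, 1.173, 0, 1.571], TCP at [206.275, -482.769, 231.304] pointing down, gripper open.
Joint ranges: [-2.78, 2.78], [-0.83, 1.72], [-1.28, 1.37], [-1.9, 2.12], [-1.57, 1.48], [-3.14, 3.14]. Speed limits (rad/s): [2.57, 2.57, 3.14, 3.14, 3.14, 3.14].

## Interface

Orientations are given as a unit quaternion [x, y, z, w].
In Python, from cell import ctrl, read_camera, calibration gives the robot as it stands. The module is installed in compiled form; this text tells all that it offers.
- The arm moves only by the tool carry_out, never from a script. Its arguments are lists of equal length, an entry for each row: "claw": the opening, from 0 (shut) to 1 (fully open); "delta_pos": the shift along the world's x, y, z as a fraction of full scale, a list of three; "angular": the turn, a rotation vector about the world's x, y, z as a fraction of full scale, a list of three. In form: {"claw": [claw, ...], "delta_pos": [[x, y, z], ...], "angular": [[wx, wy, wz], ...]}. A call has 1 to 10 rows; each row shifts and turns the commanded pose from where the row before left it; what a row does not reach is not made up. Full scale, the value 1, is 0.025 m for a shift and 5 degrees for a turn. A row lasts 1/12 s, in which the tool goes at most 41.7 mm and 7.16 degrees, less where a joint would pass 70% of its speed; a pose out of reach is approached as far as the arm can. A call with a number of a shift or a turn outside -1 to 1 is refused whole. A call with a gripper value outside its range is refused whole. The fingers move at their own pace and stop on an object; "squeeze" is the grip in N (left out, the last holds). Time passes only in rows, so rows that do not move let the fingers close. It gives the time, the measured TCP pose, the force and the opening at its end, in the units of the state.
- ctrl.observe(): the state, without advancing time (a new reading comes with each control period).
- read_camera(name): name is "scene" or "top"; returns (picture, depth): 400x640x3 uint8, red, green, blue; 400x640 float32, mm along the optical axis (not along the pixel's ray), 0 where there is no reading.
- calibration(name): a dict with "vfov" (degrees; the focal length in pixels is half the picture's height over the tangent of half this angle, whatever the lens; pixels are square), "cx", "cy" (the principal point, pixels), "k1" (the pictures are not rectified: a ray, as slopes to the right and down, at radius r is drawn at 1 + k1 r^2 times it, then the intrinsics apply), "world_to_cam" (4x4, takes a point from world to camera coordinates). Camera axes: x right, y down, z forward; pixel columns grow to the right and rows downward; lengths in mm; the calibration is good to about 2 mm. A picture is of the moment at which its call begins. calibration takes no time and is no camera call.
- ctrl.finish_job(): hands the job in, once; it reports no verdict.
The state is a dict: "time": time; "joint_positions": joint angles; "qvel": joint speeds; "joint_efforts": joint torques, N m; "eef_pos": TCP position; "eef_rot": TCP orientation; "force": force on the tool from outside, world axes, zero at the start; "torque": the same for the moment, N m; "gripper_width": opening from 0.0 (shut) to 1.0 (fully open).
Only numpy, scipy, OpenCV 4.12 (cv2) and the standard library are available. Lean on these libraries where they do the work, as an engineer would, in place of code of your own. Each camera call takes 0.05 s, during which the arm holds its last target.

## Task

Take the bench brush by its grip and sweep both limewood offcuts along the carving bed, away from the vise and over the open end into the catch tray; push them with the brush only, not with the gripper. Then stand the brush on its bristles on the bench, clear of the bed and tray, and let go.

Things in the scene. Friction and masses are not known exactly. Their poses are not given: they have to be found in the camera images.
- brush_grip (a point): Bench brush, 0.2 kg, 95 mm tall, standing on its bristles (solid block 128 x 38, 38 tall). Above: wooden back 118 x 28 x 16, then the grip, an upright rib 80 long, 24 wide, 41 tall. Point: mid-brush, in the rib, 78 above the bristle ends. x along brush and rib, y across (pinch and sweep along y), z up. About 18 cm to one side lies a float: same grip, thin wide plate, no bristles; not the brush.
- bed: Fixed dark wooden carving bed, top 45 mm above bench (all in mm). Origin: bench level, mid-width; x from vise to tray, y across, z up. Board x -150 to 120, clear width 165 (y +-82) between fences 18 high. Vise jaws with blank at x -150 to -85, up to 97 above bench. Open end at x 120, no lip; beyond it the steel catch tray: inside x 120 to 236, y +-82, floor 4 and walls 34 above bench.
- scrap_1_mid (a point): L-shaped limewood offcut, 40 x 30 x 24 mm, 15 g, loose on the board between vise and open end. Point: half-way up, 12 mm above its underside; x along its length, z up at the start.
- scrap_2_mid (a point): Block-shaped limewood offcut with dark bark on one side, 34 x 28 x 26 mm, 15 g, loose on the board beside the other. Point: half-way up, 13 mm above its underside; x along its length, z up at the start.
Things that resemble listed ones, but are neither listed nor needed, are in the scene too. Leave any purple or red look-alike of the part that bears scrap_1_mid alone. Leave any turquoise look-alike of the part that bears scrap_2_mid alone.

How it is judged (in metres and radians):
On the way, in this order (a step that is already met when the one before it is completed fails the run):
1. the brush is brought down on the board, between the vise and the tray, while an offcut still lies there (x of brush_grip in the frame of bed between -0.09 and 0.12 m and y of brush_grip in the frame of bed between -0.09 and 0.09 m and height (world z) of brush_grip below 0.155 m and x of any of scrap_1_mid, scrap_2_mid in the frame of bed below 0.115 m), for 0.1 s.
2. both offcuts are in the catch tray, the brush still over the bed or tray (x of scrap_1_mid in the frame of bed between 0.122 and 0.236 m and y of scrap_1_mid in the frame of bed between -0.083 and 0.083 m and height (world z) of each of scrap_1_mid, scrap_2_mid below 0.055 m and x of scrap_2_mid in the frame of bed between 0.122 and 0.236 m and y of scrap_2_mid in the frame of bed between -0.083 and 0.083 m and x of brush_grip in the frame of bed between -0.09 and 0.235 m and y of brush_grip in the frame of bed between -0.09 and 0.09 m), for 0.1 s.
At the end, for the whole second after the job is handed in: Both offcuts lie at rest in the catch tray (centres inside its walls, below 55 mm), and the brush stands on its bristles on the bench, upright within 10 degrees, grip point 66 to 90 mm up and outside the bed and tray's outline by 10 mm, released (x of scrap_1_mid in the frame of bed between 0.122 and 0.236 m and y of scrap_1_mid in the frame of bed between -0.083 and 0.083 m and height (world z) of each of scrap_1_mid, scrap_2_mid below 0.055 m and x of scrap_2_mid in the frame of bed between 0.122 and 0.236 m and y of scrap_2_mid in the frame of bed between -0.083 and 0.083 m and height (world z) of brush_grip between 0.066 and 0.09 m and angle between brush_grip's own z axis and vertical below 0.175 rad and (x of brush_grip in the frame of bed below -0.16 m or x of brush_grip in the frame of bed above 0.245 m or y of brush_grip in the frame of bed below -0.11 m or y of brush_grip in the frame of bed above 0.11 m) and linear speed of each of brush, scrap_1, scrap_2 below 0.02 m/s); the robot touches nothing.
It fails at once if the gripper or arm touches an offcut (contact force between any of the fingers, the arm and scrap_1 above 0.5 N or contact force between any of the fingers, the arm and scrap_2 above 0.5 N).
It also fails if it takes over 51 s, if anything falls off the work surface, if the arm or the gripper's body presses on something with over 40 N, if the wrist force passes 120 N, or if a joint passes its speed limit or range.

## Working session

There is one attempt and no reset: what is moved stays moved. The work goes in short steps, Python scripts to look and compute and a tool call to move; the robot and the scene stay as the last step left them, time stands still between calls to the robot, and variables do not carry over. Pictures are saved under pics/ and viewed, and the job is handed in when it is done.

Besides the shell and the picture viewer there is one more tool, called as a command line: name --argument value ..., lists and objects as JSON in quotes. carry_out: Moves the arm, as the interface text tells. Shift numbers are shares of 0.025 m and turn numbers shares of 5 degrees, none past 1 either way. Its arguments: {"type":"object","properties":{"claw":{"type":"array","items":{"type":"number"}},"delta_pos":{"type":"array","items":{"type":"array","items":{"type":"number"}}},"angular":{"type":"array","items":{"type":"array","items":{"type":"number"}}},"squeeze":{"type":"number"}},"required":["claw","delta_pos","angular"]}

```bash
mkdir -p pics
cat > h.py <<'E'
import numpy as np, cv2
from cell import ctrl, read_camera, calibration
def save(n,img): cv2.imwrite(f'pics/{n}.png',img[:,:,::-1])
def K(c):
    f=200/np.tan(np.radians(c['vfov'])/2); return f
def pix2w(cam,u,v,depth=None,z=None):
    c=calibration(cam); f=K(c); xd=(u-c['cx'])/f; yd=(v-c['cy'])/f
    x,y=xd,yd
    for _ in range(30):
        s=1+c['k1']*(x*x+y*y); x,y=xd/s,yd/s
    T=np.linalg.inv(np.array(c['world_to_cam'])); d=np.array([x,y,1.])
    if depth is not None: return T[:3,:3]@(d*depth)+T[:3,3]
    r=T[:3,:3]@d; o=T[:3,3]; return o+r*(z-o[2])/r[2]
def w2pix(cam,p):
    c=calibration(cam); f=K(c); q=np.array(c['world_to_cam'])@np.append(p,1.); x,y=q[0]/q[2],q[1]/q[2]
    s=1+c['k1']*(x*x+y*y); return c['cx']+f*x*s,c['cy']+f*y*s
E
python3 - <<'E'
from h import *
for n in ('scene','top'):
    p,d=read_camera(n); save(n+'0',p); np.save(n+'0_d.npy',d); np.save(n+'0_p.npy',p)
    print(n,calibration(n))
print(ctrl.observe())
E
```

```text
scene {'vfov': 45.19068089758315, 'cx': 325.67869027609476, 'cy': 199.5450128989842, 'k1': -0.03163471050984242, 'world_to_cam': array([[-6.13882348e-01,  7.89326971e-01,  1.05544285e-02,
         3.01982931e+02],
       [ 4.67978914e-01,  3.74663047e-01, -8.00389491e-01,
        -1.64280663e+02],
       [-6.35723367e-01, -4.86405730e-01, -5.99387410e-01,
         1.71421492e+03],
       [ 0.00000000e+00,  0.00000000e+00,  0.00000000e+00,
         1.00000000e+00]])}
top {'vfov': 55.59525167089211, 'cx': 314.82668256670024, 'cy': 196.35135511421552, 'k1': -0.08381666805662918, 'world_to_cam': array([[-9.99227557e-03, -9.99949978e-01,  4.43050258e-04,
         2.65327218e+01],
       [-9.95070910e-01,  9.89980193e-03, -9.86705573e-02,
         4.95386785e+02],
       [ 9.86612355e-02, -1.42680982e-03, -9.95120055e-01,
         9.59602325e+02],
       [ 0.00000000e+00,  0.00000000e+00,  0.00000000e+00,
         1.00000000e+00]])}
{'time': 0.1, 'joint_positions': array([-1.16697682e+00,  2.60609878e-01, -1.39235246e-01,  1.17269794e+00,
        7.48653212e-07,  1.57080482e+00]), 'qvel': array([ 0.00193231, -0.00113046,  0.00319109,  0.001046  , -0.00083958,
        0.00036327]), 'joint_efforts': array([-2.41371199e-04, -4.06509054e+01,  2.54527366e+01,  1.01244415e-02,
       -8.76829199e-05,  1.27815531e-05]), 'eef_pos': array([ 206.05116978, -482.21288591,  230.55438723]), 'eef_rot': array([ 8.34543175e-01, -5.50941854e-01, -7.28661130e-04, -4.81481169e-04]), 'force': array([-0.06424267,  0.29665928,  0.89198959]), 'torque': array([-0.00683564, -0.00992651,  0.0213113 ]), 'gripper_width': 0.9997164061174552}
```

View pics/scene0.png

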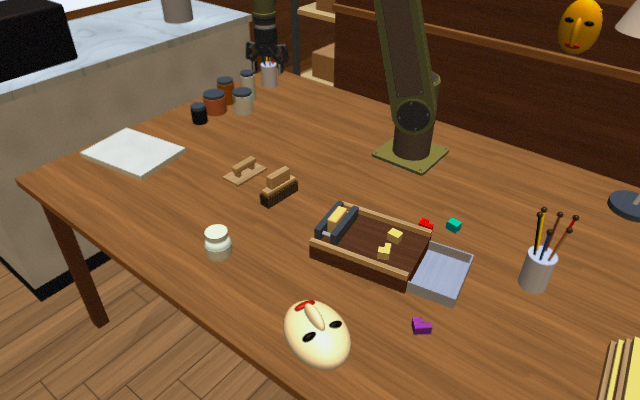

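View pics/top0.png

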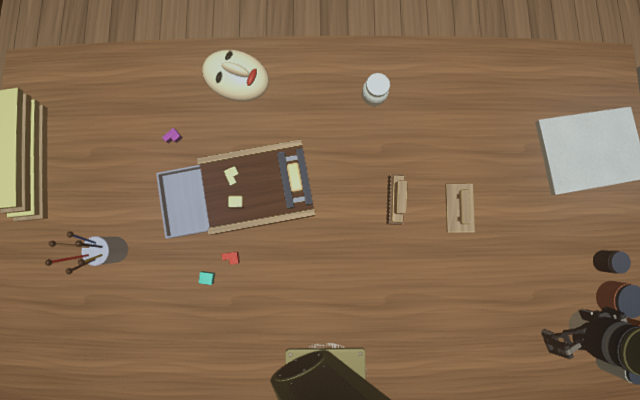

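The scene view shows the bed at about (370,245), with the vise at upper left and the tray at (440,272). The brush is at (279,187), with dark bristles, and the float at (245,171). The top view shows the brush at (398,200), the float at (461,207), the offcuts at (231,175) and (235,201), the bed from (200,160) to (312,210), and the tray at (183,203). Next I'll crop closer.

Run:
```python
from h import *
p=np.load('top0_p.npy')
a=cv2.resize(p[130:245,150:325],None,fx=4.5,fy=4.5,interpolation=cv2.INTER_CUBIC); save('c_bed',a)
a=cv2.resize(p[160:245,370:490],None,fx=6,fy=6,interpolation=cv2.INTER_CUBIC); save('c_brush',a)
p=np.load('scene0_p.npy')
a=cv2.resize(p[145:215,215:315],None,fx=7,fy=7,interpolation=cv2.INTER_CUBIC); save('c_brush_s',a)
```

```text
(no output)
```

View pics/c_bed.png

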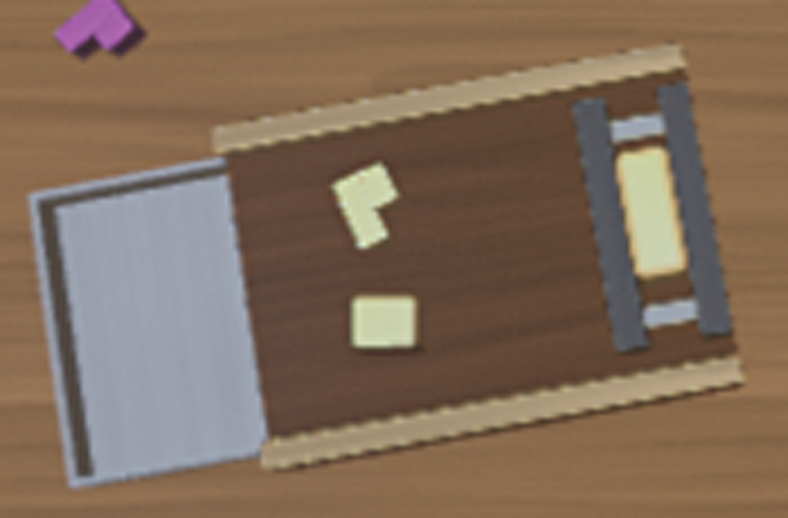

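View pics/c_brush.png

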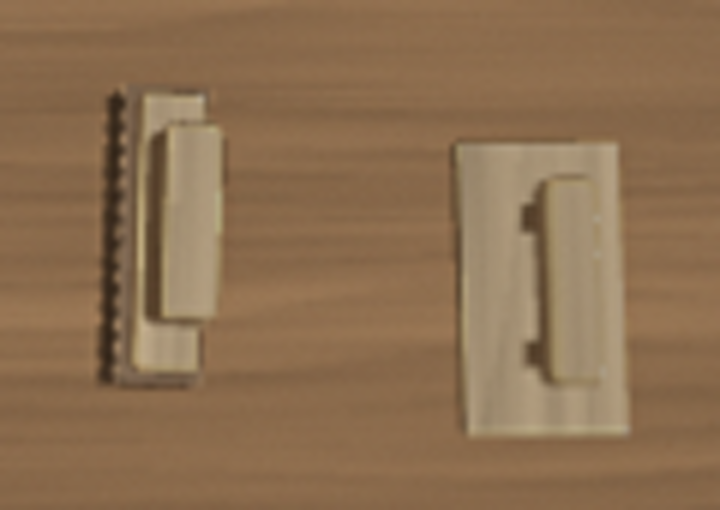

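View pics/c_brush_s.png

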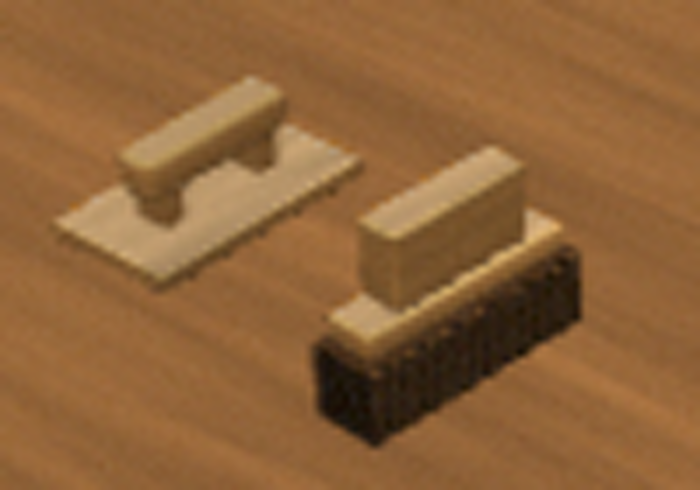

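Run:
```python
from h import *
def g(pts,off,s,z): return np.array([pix2w('top',(u+.5)/s-.5+off[0],(v+.5)/s-.5+off[1],z=z) for u,v in pts])
r=g([(168,124),(222,126),(215,320),(163,318)],(370,160),6,95)
print('rib',r.round(1),r.mean(0).round(1),[np.linalg.norm(r[i]-r[i-1]).round(1) for i in range(4)])
b=g([(213,130),(683,45),(745,382),(265,470)],(150,130),4.5,63)
print('fence tops',b.round(1),[np.linalg.norm(b[i]-b[i-1]).round(1) for i in range(4)])
e=g([(230,153),(266,440)],(150,130),4.5,45); print('board end',e.round(1),np.linalg.norm(e[1]-e[0]))
t=g([(30,193),(230,157),(266,452),(74,487)],(150,130),4.5,34);print('tray outer',t.round(1))
s1=g([(332,184),(381,163),(398,194),(388,236),(361,249)],(150,130),4.5,69);print('s1',s1.round(1))
s2=g([(353,296),(415,296),(415,348),(350,348)],(150,130),4.5,71);print('s2',s2.round(1))
v=g([(575,102),(605,99),(648,346),(618,352)],(150,130),4.5,97);print('vise',v.round(1))
# bed frame: x axis from vise to tray
d=((b[0]-b[1])+(b[3]-b[2]))/2; d/=np.linalg.norm(d); ang=np.degrees(np.arctan2(d[1],d[0])); print('bed yaw',ang)
ed=e[1]-e[0]; print('from end edge',np.degrees(np.arctan2(ed[1],ed[0]))+0)
yb=np.array([-d[1],d[0]]); end=e.mean(0)[:2]; O=end-120*d[:2]; print('O',O, 'O from fences', )
for n,P in (('s1',s1),('s2',s2),('fence',b),('tray',t),('vise',v),('rib',r)):
    q=P[:,:2]-O; print(n,np.c_[q@d[:2],q@yb].round(1).tolist())
# depth check
dp=np.load('top0_d.npy')
for u,v in ((402,197),(231,175),(235,201),(270,180)): print(pix2w('top',u,v,depth=dp[v,u]).round(1))
```

```text
rib [[ 525.9 -179.6   95. ]
 [ 524.9 -201.6   95. ]
 [ 446.4 -196.1   95. ]
 [ 447.4 -175.1   95. ]] [ 486.2 -188.1   95. ] [np.float64(78.6), np.float64(22.1), np.float64(78.7), np.float64(21.1)]
fence tops [[591.4 320.1  63. ]
 [636.7  54.3  63. ]
 [446.6  21.3  63. ]
 [400.3 286.9  63. ]] [np.float64(194.0), np.float64(269.6), np.float64(192.9), np.float64(269.6)]
board end [[581.5 315.5  45. ]
 [417.1 291.6  45. ]] 166.08848826760533
tray outer [[561.7 437.2  34. ]
 [581.2 318.8  34. ]
 [410.5 294.6  34. ]
 [391.1 406.1  34. ]]
s1 [[558.6 250.1  69. ]
 [570.1 222.8  69. ]
 [552.5 213.   69. ]
 [529.  218.3  69. ]
 [521.9 233.3  69. ]]
s2 [[495.6 237.   71. ]
 [495.2 202.6  71. ]
 [466.5 202.3  71. ]
 [466.8 238.3  71. ]]
vise [[597.2 111.8  97. ]
 [598.6  95.5  97. ]
 [464.5  72.8  97. ]
 [461.5  88.8  97. ]]
bed yaw 99.7765461150742
from end edge -171.72925056757646
O [519.70079598 185.28761767] O from fences
s1 [[57.3, -49.3], [28.4, -56.0], [21.8, -37.0], [31.0, -14.8], [47.0, -10.3]]
s2 [[55.1, 15.0], [21.2, 21.2], [25.8, 49.5], [61.2, 43.1]]
fence [[120.7, -93.5], [-149.0, -93.0], [-149.2, 99.9], [120.4, 100.5]]
tray [[241.1, -84.2], [121.1, -83.3], [126.3, 89.0], [239.4, 89.3]]
vise [[-85.6, -63.9], [-101.9, -62.5], [-101.5, 73.5], [-85.2, 73.8]]
rib [[-360.7, 55.8], [-382.2, 60.6], [-363.4, 137.0], [-342.9, 132.4]]
[ 485.1 -189.4   93.5]
[546.7 230.4  70.6]
[481.5 219.6  70.5]
[536.4 135.5  46.8]
```

Candidates in the top view: brush (398,200), which has dark bristles and a solid rib; float (461,207), a flat plate with a grip on posts, to be left alone. The offcuts are the pale L (231,175) and the pale block (235,201). The purple (172,135), red (231,258) and turquoise (206,278) pieces are look-alikes outside the bed. The crops confirm this choice. Next is a small test move, to see which way joint 6 turns.

carry_out --claw '[1,1]' --delta_pos '[[0.5,0.5,0],[0.5,0.5,0]]' --angular '[[0,0,1],[0,0,1]]'

```text
time: 0.27
eef_pos: [231.0, -457.6, 230.7]
eef_rot: [0.88, -0.475, -0.0, -0.0]
force: [0.3, 0.8, -0.1]
gripper_width: 1.009
```

Run:
```python
from h import *
s=ctrl.observe(); print(s['time'],s['eef_pos'],s['joint_positions'],s['eef_rot'])
d=np.load('top0_d.npy')
for u,v in ((70,234),(77,244),(95,250),(376,88),(48,262)): print(pix2w('top',u,v,depth=d[v,u]).round())
```

```text
0.2667 [ 230.98358733 -457.5922496   230.68451621] [-1.10332913e+00  2.39891118e-01 -1.67294806e-01  1.16471459e+00
 -4.16335012e-06  1.45763463e+00] [ 8.79928806e-01 -4.75105243e-01 -4.54266620e-04 -3.13773954e-04]
[401. 556. 205.]
[380. 524. 228.]
[362. 560.  98.]
[ 765. -136.   81.]
[341. 590. 227.]
```

carry_out --claw '[1,1,1,1,1,1,1,1,1,1]' --delta_pos '[[0.34,0.36,0],[0.34,0.36,0],[0.34,0.36,0],[0.34,0.36,0],[0.34,0.36,0],[0.34,0.36,0],[0.34,0.36,0],[0.34,0.36,0],[0.34,0.36,0],[0.34,0.36,0]]' --angular '[[0,0,1],[0,0,1],[0,0,1],[0,0,1],[0,0,1],[0,0,1],[0,0,1],[0,0,1],[0,0,1],[0,0,1]]'

```text
time: 1.1
eef_pos: [316.4, -367.0, 230.9]
eef_rot: [0.998, -0.058, -0.0, -0.0]
force: [0.7, 0.2, -0.5]
gripper_width: 1.002
```

carry_out --claw '[1,1,1,1,1,1,1,1,1,1]' --delta_pos '[[0.34,0.36,0],[0.34,0.36,0],[0.34,0.36,0],[0.34,0.36,0],[0.34,0.36,0],[0.34,0.36,0],[0.34,0.36,0],[0.34,0.36,0],[0.34,0.36,0],[0.34,0.36,0]]' --angular '[[0,0,1],[0,0,1],[0,0,1],[0,0,1],[0,0,1],[0,0,1],[0,0,1],[0,0,1],[0,0,1],[0,0,1]]'

```text
time: 1.93
eef_pos: [401.3, -277.1, 230.9]
eef_rot: [0.929, 0.37, -0.0, -0.0]
force: [-0.4, -0.2, 0.3]
gripper_width: 1.003
```

carry_out --claw '[1,1,1,1,1,1,1,1,1,1]' --delta_pos '[[0.34,0.36,0],[0.34,0.36,0],[0.34,0.36,0],[0.34,0.36,0],[0.34,0.36,-0.2],[0.34,0.36,-0.6],[0.34,0.36,-0.8],[0.34,0.36,-0.8],[0.34,0.36,-0.8],[0.34,0.36,-0.8]]' --angular '[[0,0,1],[0,0,1],[0,0,1],[0,0,1],[0,0,1],[0,0,1],[0,0,1],[0,0,1],[0,0,0.31],[0,0,0.31]]'

```text
time: 2.77
eef_pos: [486.3, -187.2, 130.1]
eef_rot: [0.729, 0.684, -0.0, -0.0]
force: [0.5, -0.2, 0.2]
gripper_width: 1.001
```

Run:
```python
from h import *
from scipy.spatial.transform import Rotation as R
p,d=read_camera('scene'); save('s1',cv2.resize(p[100:240,200:360],None,fx=4.5,fy=4.5,interpolation=cv2.INTER_CUBIC))
s=ctrl.observe(); M=R.from_quat(s['eef_rot']).as_matrix(); print(s['time'],s['eef_pos'],s['joint_positions'].round(3),np.degrees(np.arctan2(M[1,0],M[0,0])),M[:,2].round(3))
```

```text
2.8167 [ 485.47699475 -184.85990719  126.27998079] [-0.365  0.323 -0.336  0.917  0.002 -0.303] 86.46096894233389 [-0.005  0.004 -1.   ]
```

View pics/s1.png

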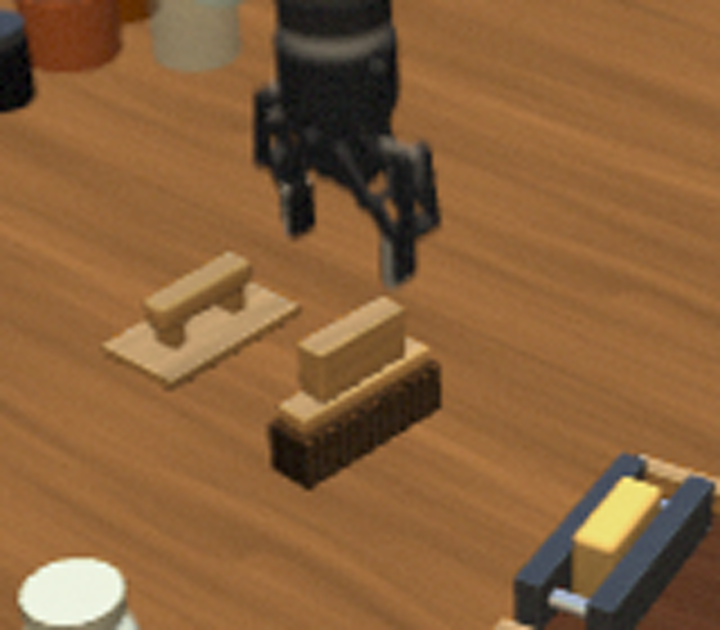

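Run:
```python
from h import *
s=ctrl.observe(); print(s['eef_pos'])
def c(u,v): return ((u-200+.5)*4.5-.5,(v-100+.5)*4.5-.5)
for P in ((486,-188,95),(525.4,-190.6,95),(447,-185.6,95),tuple(s['eef_pos'])): print(P,np.round(c(*w2pix('scene',P)),0))
```

```text
[ 485.47699475 -184.85990719  126.27998079]
(486, -188, 95) [351. 325.]
(525.4, -190.6, 95) [308. 349.]
(447, -185.6, 95) [393. 301.]
(np.float64(485.4769947489801), np.float64(-184.85990718723494), np.float64(126.27998078844463)) [353. 286.]
```

The scene crop shows the fingers straddling the rib line. The rib top is centred at crop (353,330) against a predicted (351,325), so the brush position agrees to about 3 mm. Next I descend and grip.

carry_out --claw '[1,1,1,1,1,1]' --delta_pos '[[0,-0.04,-0.5],[0,0,-0.5],[0,0,-0.5],[0,0,-0.5],[0,0,-0.5],[0,0,-0.2]]' --angular '[[0,0,0],[0,0,0],[0,0,0],[0,0,0],[0,0,0],[0,0,0]]'

```text
time: 3.32
eef_pos: [484.8, -188.4, 62.3]
eef_rot: [0.73, 0.683, -0.001, -0.001]
force: [0.6, 0.8, 0.2]
gripper_width: 1.001
```

carry_out --claw '[0.2,0,0,0,0,0,0,0]' --delta_pos '[[0,0,0],[0,0,0],[0,0,0],[0,0,0],[0,0,0],[0,0,0],[0,0,0],[0,0,0]]' --angular '[[0,0,0],[0,0,0],[0,0,0],[0,0,0],[0,0,0],[0,0,0],[0,0,0],[0,0,0]]' --squeeze 60

```text
time: 3.98
eef_pos: [487.1, -189.0, 64.7]
eef_rot: [0.73, 0.684, 0.0, 0.001]
force: [-0.1, 1.4, 5.6]
gripper_width: 0.271
```

Run:
```python
from h import *
p,d=read_camera('scene'); save('s2',cv2.resize(p[100:240,200:360],None,fx=4.5,fy=4.5,interpolation=cv2.INTER_CUBIC))
s=ctrl.observe(); print(s['time'],s['eef_pos'],s['gripper_width'],s['force'])
```

```text
4.0333 [ 487.11037716 -188.9962955    64.70653636] 0.272983337558949 [-0.48932266  1.98106284  6.22577906]
```

View pics/s2.png

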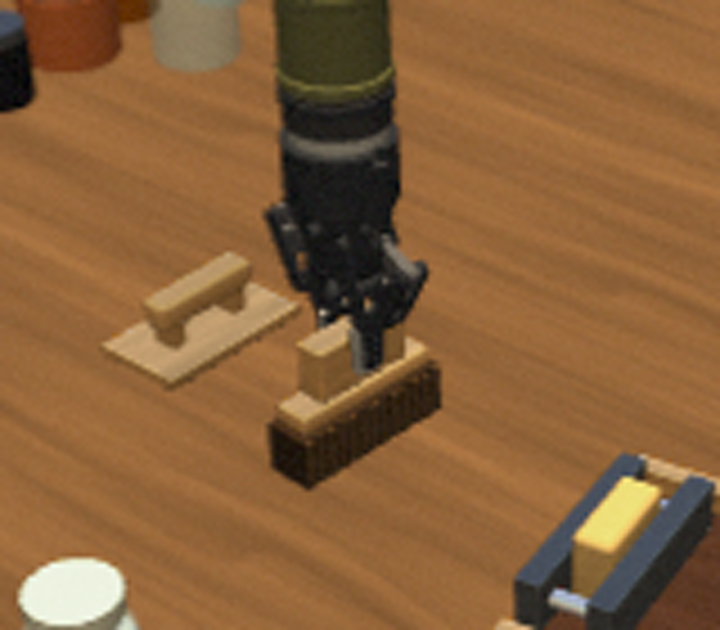

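The grip reads 0.273, about 23 mm, which matches the 24 mm rib; the picture shows the fingers on the rib at mid-brush. Next I lift and carry it over the bed.

carry_out --claw '[0,0,0,0,0,0,0,0]' --delta_pos '[[0,0,0.3],[0,0,0.6],[0,0,0.8],[0,0,0.9],[0,0,0.9],[0,0,0.8],[0,0,0.6],[0,0,0.1]]' --angular '[[0,0,0],[0,0,0],[0,0,0],[0,0,0],[0,0,0],[0,0,0],[0,0,0],[0,0,0]]'

```text
time: 4.7
eef_pos: [487.6, -189.3, 191.6]
eef_rot: [0.73, 0.683, 0.001, 0.002]
force: [0.6, -0.0, -3.1]
gripper_width: 0.273
```

carry_out --claw '[0,0,0,0,0,0,0,0,0,0]' --delta_pos '[[0.08,0.4,0],[0.08,0.7,0],[0.08,0.7,0],[0.08,0.7,0],[0.08,0.7,0],[0.08,0.7,0],[0.08,0.7,0],[0.08,0.7,0],[0.08,0.7,0],[0.08,0.7,0]]' --angular '[[0,0,0.134],[0,0,0.134],[0,0,0.134],[0,0,0.134],[0,0,0.134],[0,0,0.134],[0,0,0.134],[0,0,0.134],[0,0,0.134],[0,0,0.134]]'

```text
time: 5.53
eef_pos: [504.7, -19.6, 186.9]
eef_rot: [0.688, 0.725, -0.001, -0.002]
force: [-0.4, -0.3, -2.0]
gripper_width: 0.27
```

carry_out --claw '[0,0,0,0,0,0,0,0,0,0]' --delta_pos '[[0.08,0.7,0],[0.08,0.7,0],[0.08,0.7,0],[0.08,0.7,0],[0.08,0.7,0],[0.08,0.7,0],[0.08,0.7,0],[0.08,0.7,0],[0.08,0.7,0],[0.08,0.7,0]]' --angular '[[0,0,0.134],[0,0,0.134],[0,0,0.134],[0,0,0.134],[0,0,0.134],[0,0,0.134],[0,0,0.134],[0,0,0.134],[0,0,0.134],[0,0,0.134]]'

```text
time: 6.37
eef_pos: [524.6, 155.0, 186.8]
eef_rot: [0.645, 0.764, -0.002, -0.001]
force: [0.7, 0.5, -2.2]
gripper_width: 0.27
```

carry_out --claw '[0,0,0]' --delta_pos '[[0,0.2,0],[0,0,0],[0,0,0]]' --angular '[[0,0,0],[0,0,0],[0,0,0]]'

```text
time: 6.62
eef_pos: [525.1, 158.6, 187.6]
eef_rot: [0.645, 0.764, -0.001, -0.001]
force: [0.1, -0.2, -2.1]
gripper_width: 0.272
```

Run:
```python
from h import *
from scipy.spatial.transform import Rotation as R
for n in ('scene','top'):
    p,d=read_camera(n); np.save(n+'3_p.npy',p)
    if n=='scene': save('s3',cv2.resize(p[120:320,260:480],None,fx=3.5,fy=3,interpolation=cv2.INTER_CUBIC))
    else: save('t3',cv2.resize(p[130:245,150:325],None,fx=4.5,fy=4.5,interpolation=cv2.INTER_CUBIC))
s=ctrl.observe(); M=R.from_quat(s['eef_rot']).as_matrix(); print(s['time'],s['eef_pos'],s['joint_positions'].round(3),np.degrees(np.arctan2(M[1,0],M[0,0])),M[:,2].round(3),s['gripper_width'],s['force'])
```

```text
6.7167 [525.5368377  157.94943825 188.16075892] [ 0.292  0.323 -0.163  1.087 -0.     0.125] 99.60016847518887 [-0.002 -0.001 -1.   ] 0.27055010873924745 [ 0.30593278  0.00256185 -0.49045227]
```

View pics/s3.png

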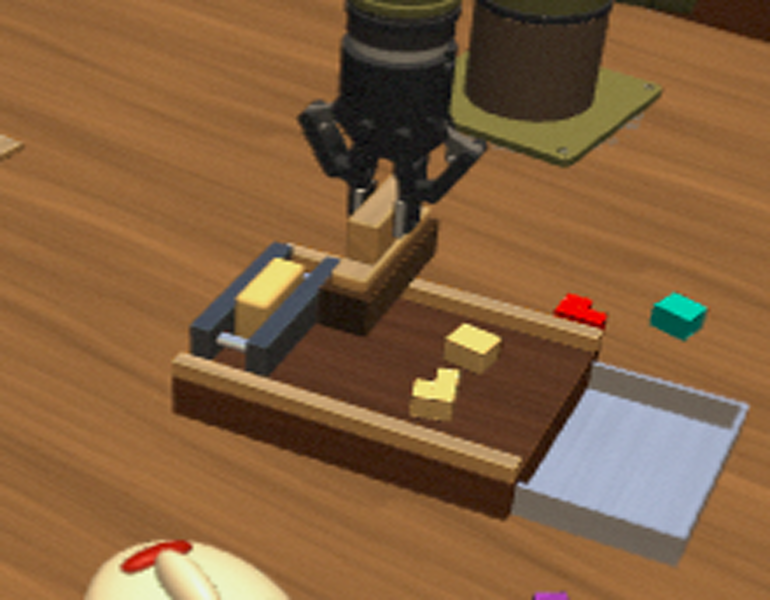

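View pics/t3.png

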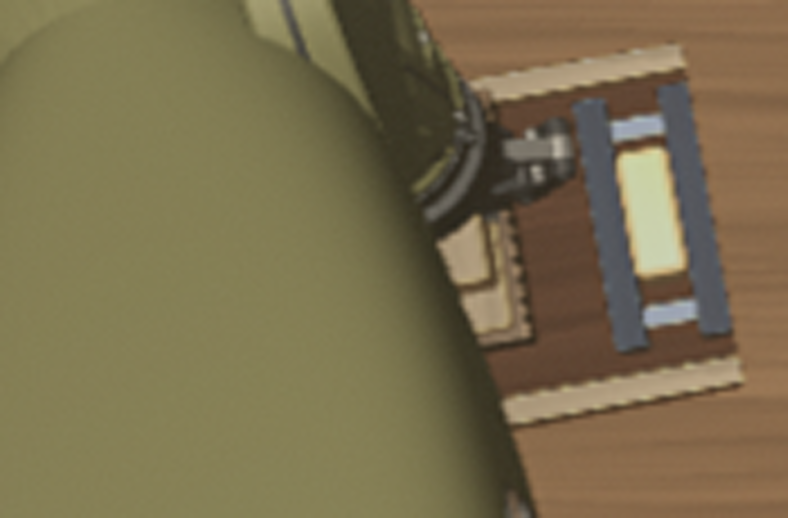

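Scene crop: the brush is level above the board at (370,290), between the vise front and the offcuts, which sit at (472,348) and (435,395). Next I lower it to about 3 mm above the board.

carry_out --claw '[0,0,0,0,0,0,0,0,0]' --delta_pos '[[0.08,0,-0.4],[0,0,-0.5],[0,0,-0.5],[0,0,-0.5],[0,0,-0.4],[0,0,-0.3],[0,0,-0.3],[0,0,-0.1],[0,0,0]]' --angular '[[0,0,0],[0,0,0],[0,0,0],[0,0,0],[0,0,0],[0,0,0],[0,0,0],[0,0,0],[0,0,0]]'

```text
time: 7.47
eef_pos: [527.9, 158.4, 113.1]
eef_rot: [0.645, 0.764, -0.001, -0.0]
force: [-1.2, 0.6, -1.9]
gripper_width: 0.268
```

Run:
```python
from h import *
p,d=read_camera('scene'); save('s4',cv2.resize(p[160:320,290:480],None,fx=4,fy=3.7,interpolation=cv2.INTER_CUBIC))
s=ctrl.observe(); print(s['time'],s['eef_pos'],s['force'],s['torque'])
q=s['eef_pos'][:2]-[516.3,184.7];print(q@[-.17,.985],q@[-.985,-.17])
```

```text
7.5167 [528.28645987 158.65148787 113.71762601] [ 0.5668903   1.12453224 -1.15946889] [ 0.02542194  0.02100307 -0.00940885]
-27.695482623810722 -7.378415906632597
```

View pics/s4.png

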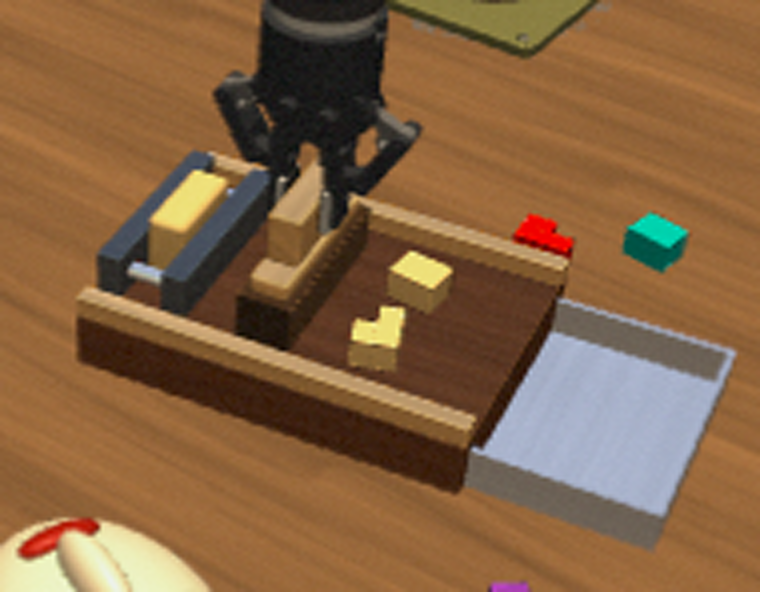

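The brush is inside the fences, with both offcuts ahead of it at (420,280) and (378,340). Now I start the sweep.

carry_out --claw '[0,0,0,0,0,0,0,0,0,0]' --delta_pos '[[-0.04,0.24,-0.04],[-0.04,0.24,-0.02],[-0.04,0.24,0],[-0.04,0.24,0],[-0.04,0.24,0],[-0.04,0.24,0],[-0.04,0.24,0],[-0.04,0.24,0],[-0.04,0.24,0],[-0.04,0.24,0]]' --angular '[[0,0,0],[0,0,0],[0,0,0],[0,0,0],[0,0,0],[0,0,0],[0,0,0],[0,0,0],[0,0,0],[0,0,0]]'

```text
time: 8.35
eef_pos: [518.1, 219.3, 112.3]
eef_rot: [0.645, 0.764, -0.0, 0.0]
force: [-0.4, -0.3, -1.3]
gripper_width: 0.274
```

Run:
```python
from h import *
p,d=read_camera('scene'); save('s5',cv2.resize(p[160:320,290:480],None,fx=4,fy=3.7,interpolation=cv2.INTER_CUBIC))
s=ctrl.observe(); print(s['time'],s['eef_pos'],s['force'],s['torque'])
q=s['eef_pos'][:2]-[516.3,184.7];print(q@[-.17,.985],q@[-.985,-.17])
```

```text
8.4 [518.06794877 220.48677309 112.309491  ] [-0.17769359  2.30440508 -1.78822247] [ 0.10968688 -0.00481342  0.06158549]
34.94942020238758 -7.825180962147942
```

View pics/s5.png

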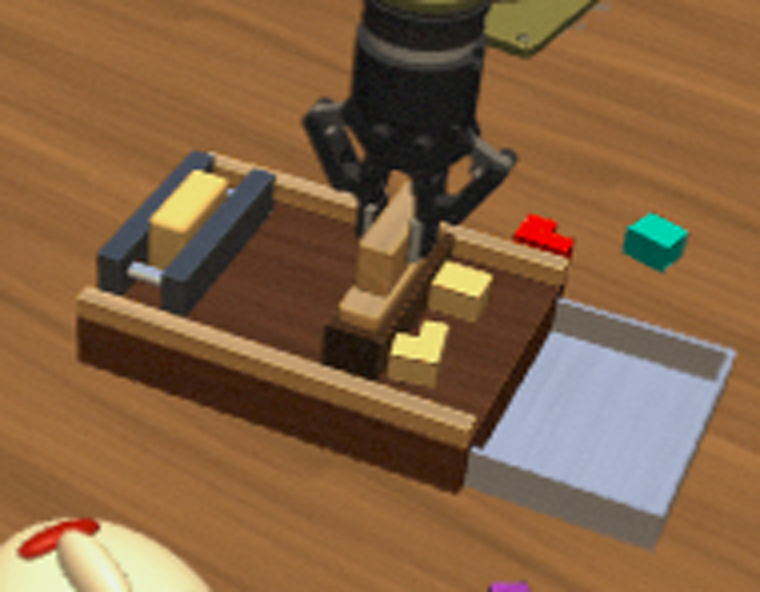

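Both offcuts, at (460,290) and (420,355), ride squarely against the bristles. I continue the sweep.

carry_out --claw '[0,0,0,0,0,0,0,0,0,0]' --delta_pos '[[-0.04,0.24,0],[-0.04,0.24,0],[-0.04,0.24,0],[-0.04,0.24,0],[-0.04,0.24,0],[-0.04,0.24,0],[-0.04,0.24,0],[-0.04,0.24,0],[-0.04,0.24,0],[-0.04,0.24,0]]' --angular '[[0,0,0],[0,0,0],[0,0,0],[0,0,0],[0,0,0],[0,0,0],[0,0,0],[0,0,0],[0,0,0],[0,0,0]]'

```text
time: 9.23
eef_pos: [508.2, 279.3, 112.3]
eef_rot: [0.645, 0.764, -0.0, 0.0]
force: [0.1, -0.2, -0.5]
gripper_width: 0.271
```

Run:
```python
from h import *
p,d=read_camera('scene'); save('s6',cv2.resize(p[160:320,290:480],None,fx=4,fy=3.7,interpolation=cv2.INTER_CUBIC))
s=ctrl.observe(); print(s['time'],s['eef_pos'],s['force'],s['torque'],s['joint_positions'])
q=s['eef_pos'][:2]-[516.3,184.7];print(q@[-.17,.985],q@[-.985,-.17])
```

```text
9.2833 [508.13190196 280.54994383 112.34800653] [ 0.18761959  0.9761143  -1.32516834] [ 0.04677205 -0.02521539  0.00786695] [ 0.50383286  0.4254922  -0.21262071  0.93197699  0.00115358  0.33468941]
95.800771340201 -8.248913880806407
```

View pics/s6.png

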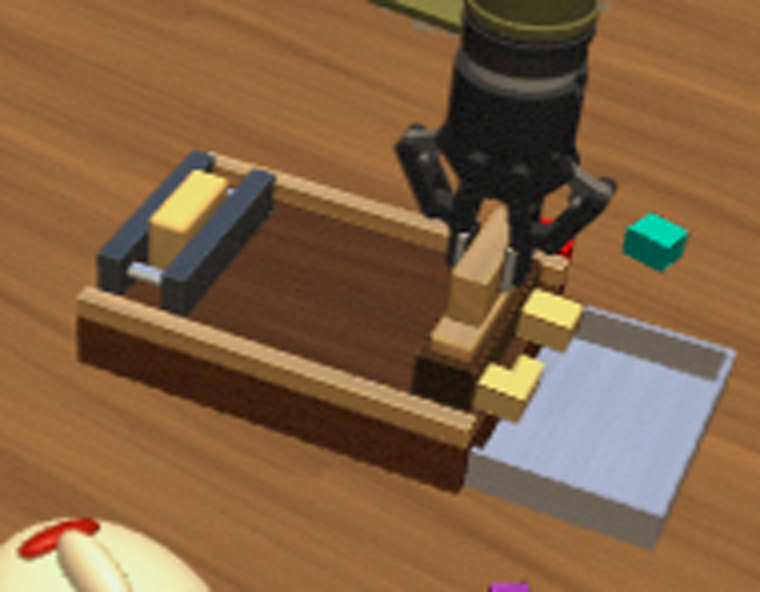

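Both offcuts now hang over the open end. I push on another 36 mm, slowing at the end.

carry_out --claw '[0,0,0,0,0,0,0,0,0,0]' --delta_pos '[[-0.04,0.24,0],[-0.04,0.24,0],[-0.04,0.24,0],[-0.04,0.24,0],[-0.04,0.24,0],[-0.03,0.16,0],[-0.02,0.1,0],[0,0,0],[0,0,0],[0,0,0]]' --angular '[[0,0,0],[0,0,0],[0,0,0],[0,0,0],[0,0,0],[0,0,0],[0,0,0],[0,0,0],[0,0,0],[0,0,0]]'

```text
time: 10.12
eef_pos: [502.0, 315.0, 112.3]
eef_rot: [0.645, 0.764, -0.0, 0.0]
force: [0.5, -0.3, -2.1]
gripper_width: 0.274
```

Run:
```python
from h import *
p,d=read_camera('scene'); save('s7',cv2.resize(p[160:320,290:480],None,fx=4,fy=3.7,interpolation=cv2.INTER_CUBIC))
s=ctrl.observe(); print(s['time'],s['eef_pos'],s['force'],s['torque'])
q=s['eef_pos'][:2]-[516.3,184.7];print(q@[-.17,.985],q@[-.985,-.17])
```

```text
10.1667 [502.01889905 314.93968253 112.28064409] [ 0.02828288 -0.19341368 -1.53703615] [ 0.00887652 -0.03905666 -0.00807464]
130.7138744576614 -8.073861597190936
```

View pics/s7.png

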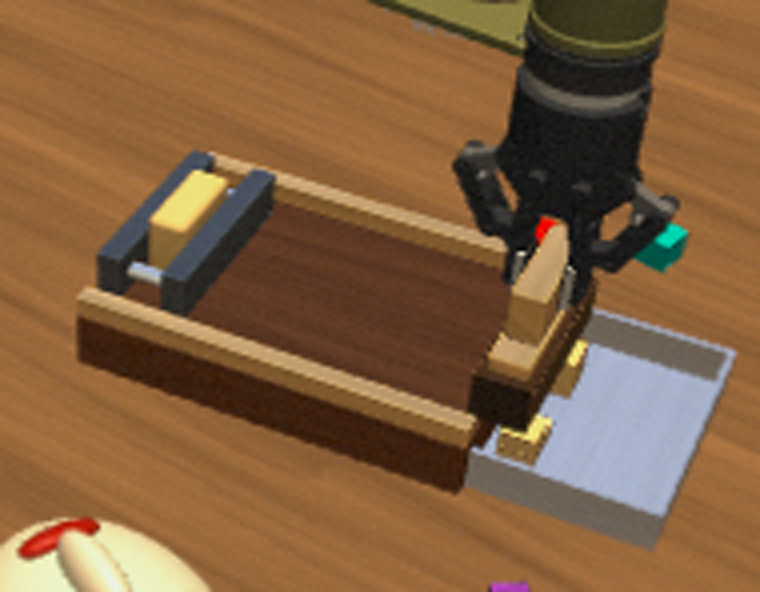

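Both offcuts are down in the tray, the block at (572,365) and the L at (525,437). I lift straight up over the tray and look again.

carry_out --claw '[0,0,0,0,0,0,0,0,0,0]' --delta_pos '[[0,0,0.1],[0,0,0.2],[0,0,0.4],[0,0,0.5],[0,0,0.5],[0,0,0.5],[0,0,0.5],[0,0,0.5],[0,0,0.2],[0,0,0]]' --angular '[[0,0,0],[0,0,0],[0,0,0],[0,0,0],[0,0,0],[0,0,0],[0,0,0],[0,0,0],[0,0,0],[0,0,0]]'

```text
time: 11.0
eef_pos: [503.2, 315.9, 199.7]
eef_rot: [0.645, 0.764, 0.002, 0.001]
force: [0.3, 0.3, -1.0]
gripper_width: 0.266
```

Run:
```python
from h import *
p,d=read_camera('scene'); np.save('s8d.npy',d); save('s8',cv2.resize(p[220:310,390:480],None,fx=6.5,fy=6.5,interpolation=cv2.INTER_CUBIC))
s=ctrl.observe(); print(s['time'],s['eef_pos'],s['force'],s['gripper_width'])
O=np.array([516.3,184.7]);xb=np.array([-.170,.985]);yb=np.array([-.985,-.170])
hsv=cv2.cvtColor(p,cv2.COLOR_RGB2HSV); m=(hsv[...,0]>18)&(hsv[...,0]<34)&(hsv[...,1]>70)&(hsv[...,2]>120)
n,l,st,c=cv2.connectedComponentsWithStats(m.astype(np.uint8))
for i in range(1,n):
    if st[i,4]<25: continue
    vv,uu=np.where(l==i); P=np.array([pix2w('scene',u,v,depth=d[v,u]) for u,v in zip(uu,vv) if d[v,u]>0])
    if len(P)==0: continue
    md=np.median(P,0); q=md[:2]-O
    if -200<q@xb<300 and abs(q@yb)<120: print(c[i].round(),st[i,4],md.round(),'bed',(q@xb).round(),(q@yb).round(),'zmax',P[:,2].max().round())
```

```text
11.05 [502.62200442 315.5156862  198.4022054 ] [-0.61674608 -0.48416252 -2.16098891] 0.2738625815150542
[449.   3.] 62 [545. 301. 675.] bed 109.0 -48.0 zmax 679.0
[470.   5.] 294 [522. 329. 673.] bed 141.0 -31.0 zmax 680.0
[489.   4.] 34 [509. 356. 676.] bed 170.0 -22.0 zmax 681.0
[494.   4.] 34 [504. 363. 677.] bed 178.0 -18.0 zmax 682.0Traceback (most recent call last):
  File "<stdin>", line 9, in <module>
  File "h.py", line 7, in pix2w
    c=calibration(cam); f=K(c); xd=(u-c['cx'])/f; yd=(v-c['cy'])/f
ValueError: time passes only in moves, steps and waits
```

View pics/s8.png

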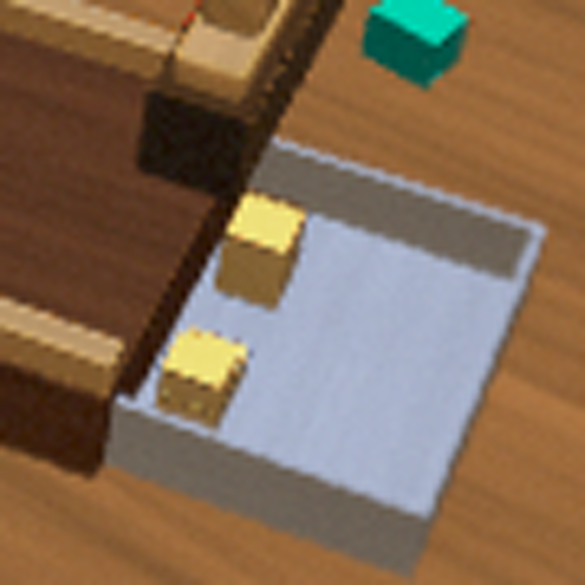

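Run:
```python
from h import *
d=np.load('s8d.npy')
O=np.array([516.3,184.7]);xb=np.array([-.170,.985]);yb=np.array([-.985,-.170])
for U,V in ((265,222),(205,357),(225,240),(300,215),(160,370),(245,355)):
    u=(U+.5)/6.5-.5+390; v=(V+.5)/6.5-.5+220; P=pix2w('scene',u,v,depth=d[round(v),round(u)]); q=P[:2]-O; print((U,V),P.round(),(q@xb).round(),(q@yb).round())
```

```text
(265, 222) [461. 319.  38.] 142.0 32.0
(205, 357) [537. 335.  33.] 144.0 -45.0
(225, 240) [470. 308.  29.] 129.0 24.0
(300, 215) [447. 328.  37.] 153.0 44.0
(160, 370) [523. 312.   0.] 124.0 -28.0
(245, 355) [512. 341.  18.] 154.0 -23.0
```

Both offcuts sit in the tray at about x 142–144 mm, y +32 and −45 mm in the bed frame, with their tops 33–38 mm up, well below the limit. I carry the brush back to its old free spot.

carry_out --claw '[0,0,0,0,0,0,0,0,0,0]' --delta_pos '[[-0.02,-0.4,0],[-0.02,-0.7,0],[-0.02,-0.7,0],[-0.02,-0.7,0],[-0.02,-0.7,0],[-0.02,-0.7,0],[-0.02,-0.7,0],[-0.02,-0.7,0],[-0.02,-0.7,0],[-0.02,-0.7,0]]' --angular '[[0,0,0],[0,0,-0.1],[0,0,-0.1],[0,0,-0.1],[0,0,-0.1],[0,0,-0.1],[0,0,-0.1],[0,0,-0.1],[0,0,-0.1],[0,0,-0.1]]'

```text
time: 11.88
eef_pos: [495.9, 145.9, 196.3]
eef_rot: [0.675, 0.738, -0.001, -0.0]
force: [0.2, 0.3, -1.8]
gripper_width: 0.272
```

carry_out --claw '[0,0,0,0,0,0,0,0,0,0]' --delta_pos '[[-0.02,-0.7,0],[-0.02,-0.7,0],[-0.02,-0.7,0],[-0.02,-0.7,0],[-0.02,-0.7,0],[-0.02,-0.7,0],[-0.02,-0.7,0],[-0.02,-0.7,0],[-0.02,-0.7,0],[-0.02,-0.7,0]]' --angular '[[0,0,-0.1],[0,0,-0.1],[0,0,-0.1],[0,0,-0.1],[0,0,-0.1],[0,0,-0.1],[0,0,-0.1],[0,0,-0.1],[0,0,-0.1],[0,0,-0.1]]'

```text
time: 12.72
eef_pos: [490.6, -28.6, 196.3]
eef_rot: [0.707, 0.708, -0.001, -0.001]
force: [-0.2, 0.5, -2.7]
gripper_width: 0.271
```

carry_out --claw '[0,0,0,0,0,0,0,0,0,0]' --delta_pos '[[-0.02,-0.7,0],[-0.02,-0.7,0],[-0.02,-0.7,0],[-0.02,-0.7,0],[-0.02,-0.7,0],[-0.02,-0.7,0],[-0.02,-0.7,0],[-0.02,-0.7,0],[-0.02,-0.6,0],[0,-0.2,0]]' --angular '[[0,0,-0.1],[0,0,-0.1],[0,0,-0.1],[0,0,-0.1],[0,0,-0.1],[0,0,-0.1],[0,0,-0.1],[0,0,-0.1],[0,0,0],[0,0,0]]'

```text
time: 13.55
eef_pos: [486.2, -189.3, 196.3]
eef_rot: [0.731, 0.682, -0.001, -0.0]
force: [-0.3, 0.4, -1.8]
gripper_width: 0.27
```

carry_out --claw '[0,0,0,0,0,0,0,0,0,0]' --delta_pos '[[0,0,-0.3],[0,0,-0.6],[0,0,-0.8],[0,0,-0.8],[0,0,-0.8],[0,0,-0.6],[0,0,-0.4],[0,0,-0.3],[0,0,-0.2],[0,0,0]]' --angular '[[0,0,0],[0,0,0],[0,0,0],[0,0,0],[0,0,0],[0,0,0],[0,0,0],[0,0,0],[0,0,0],[0,0,0]]'

```text
time: 14.38
eef_pos: [487.0, -186.8, 76.5]
eef_rot: [0.73, 0.683, -0.0, -0.001]
force: [-0.5, -0.6, -0.7]
gripper_width: 0.271
```

Run:
```python
from h import *
p,d=read_camera('scene'); save('s9',cv2.resize(p[100:240,200:360],None,fx=4.5,fy=4.5,interpolation=cv2.INTER_CUBIC))
s=ctrl.observe(); print(s['time'],s['eef_pos'],s['force'],s['gripper_width'],s['eef_rot'])
```

```text
14.4333 [ 487.49609858 -187.02444228   77.24539248] [-0.12638327 -1.02898403 -2.30596406] 0.26724175161292707 [ 7.30451550e-01  6.82964503e-01 -2.08336985e-05 -1.43121026e-04]
```

View pics/s9.png

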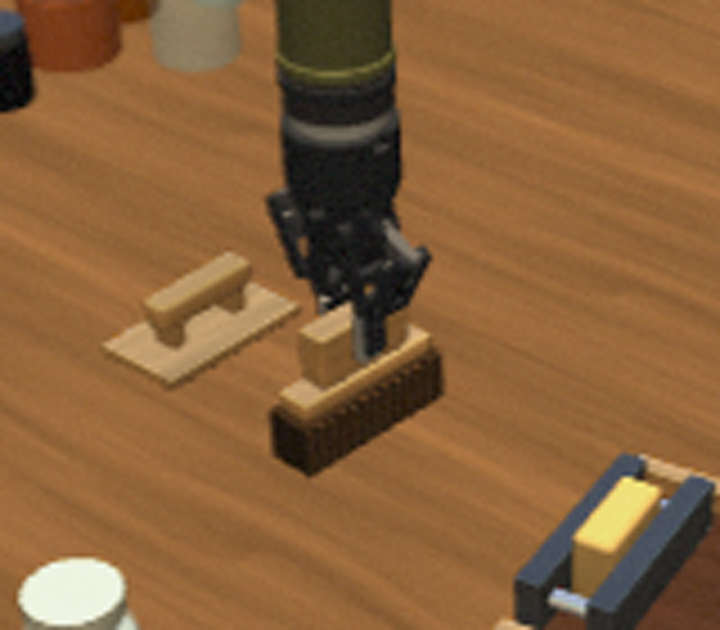

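The brush is level and about 12 mm above the bench. I lower it slowly until it touches.

carry_out --claw '[0,0,0,0,0,0,0]' --delta_pos '[[0,0,-0.12],[0,0,-0.12],[0,0,-0.12],[0,0,-0.06],[0,0,-0.06],[0,0,0],[0,0,0]]' --angular '[[0,0,0],[0,0,0],[0,0,0],[0,0,0],[0,0,0],[0,0,0],[0,0,0]]'

```text
time: 15.02
eef_pos: [487.5, -187.3, 65.3]
eef_rot: [0.731, 0.683, -0.0, -0.0]
force: [-0.6, 0.1, -1.7]
gripper_width: 0.271
```

carry_out --claw '[0,0,0,0]' --delta_pos '[[0,0,-0.04],[0,0,-0.02],[0,0,0],[0,0,0]]' --angular '[[0,0,0],[0,0,0],[0,0,0],[0,0,0]]'

```text
time: 15.35
eef_pos: [487.7, -187.3, 64.7]
eef_rot: [0.731, 0.683, 0.0, 0.0]
force: [-2.5, 0.5, 5.3]
gripper_width: 0.272
```

Contact: Fz is +5 N at TCP z 64.7, the same height as at pickup. I release and rise.

carry_out --claw '[0.4,0.6,0.8,1,1,1,1,1]' --delta_pos '[[0,0,0],[0,0,0],[0,0,0],[0,0,0],[0,0,0],[0,0,0],[0,0,0],[0,0,0]]' --angular '[[0,0,0],[0,0,0],[0,0,0],[0,0,0],[0,0,0],[0,0,0],[0,0,0],[0,0,0]]'

```text
time: 16.02
eef_pos: [487.5, -187.3, 63.8]
eef_rot: [0.731, 0.683, -0.0, -0.0]
force: [0.0, 0.4, 0.2]
gripper_width: 1.0
```

carry_out --claw '[1,1,1,1,1,1,1,1,1,1]' --delta_pos '[[0,0,0.3],[0,0,0.5],[0,0,0.7],[0,0,0.8],[0,0,0.8],[0,0,0.8],[0,0,0.8],[0,0,0.5],[0,0,0.2],[0,0,0]]' --angular '[[0,0,0],[0,0,0],[0,0,0],[0,0,0],[0,0,0],[0,0,0],[0,0,0],[0,0,0],[0,0,0],[0,0,0]]'

```text
time: 16.85
eef_pos: [488.5, -187.6, 200.5]
eef_rot: [0.731, 0.683, 0.001, 0.002]
force: [0.3, 0.5, -0.4]
gripper_width: 1.001
```

Run:
```python
from h import *
p,d=read_camera('scene'); save('s10',cv2.resize(p[130:320,215:480],None,fx=3,fy=3,interpolation=cv2.INTER_CUBIC))
p,d=read_camera('top'); np.save('t10d.npy',d); save('t10',cv2.resize(p[130:245,150:420],None,fx=2.9,fy=2.9,interpolation=cv2.INTER_CUBIC))
s=ctrl.observe(); print(s['time'],s['eef_pos'],s['force'],s['gripper_width'],s['qvel'].round(3))
```

```text
16.95 [ 487.1859984  -187.16396803  198.40274024] [-0.23038062  0.17414764  0.12345933] 1.0007713991400058 [-0.     0.012 -0.019 -0.001 -0.001 -0.   ]
```

View pics/s10.png

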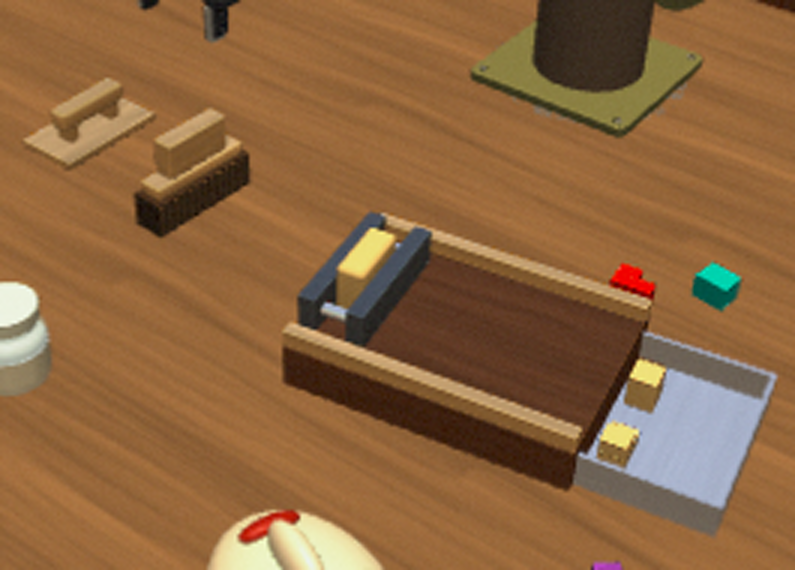

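View pics/t10.png

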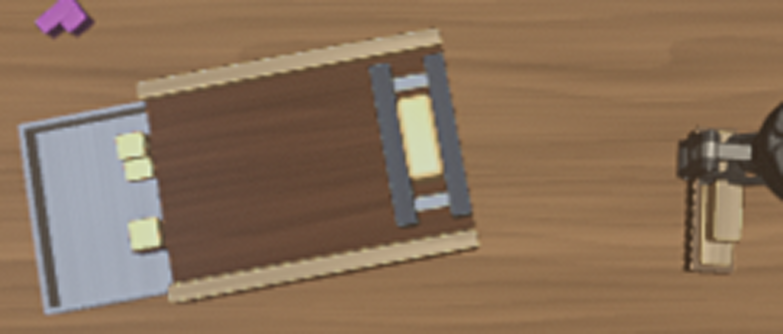

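Run:
```python
from h import *
d=np.load('t10d.npy')
O=np.array([516.3,184.7]);xb=np.array([-.170,.985]);yb=np.array([-.985,-.170])
for U,V in ((130,146),(138,168),(145,235),(725,210)):
    u=(U+.5)/2.9-.5+150; v=(V+.5)/2.9-.5+130; P=pix2w('top',u,v,depth=d[round(v),round(u)]); q=P[:2]-O; print((U,V),P.round(),(q@xb).round(),(q@yb).round())
print(ctrl.finish_job())
```

```text
(130, 146) [541. 335.  32.] 144.0 -50.0
(138, 168) [522. 331.  21.] 143.0 -31.0
(145, 235) [460. 317.  41.] 140.0 33.0
(725, 210) [ 473. -183.   95.] -355.0 105.0
the job is handed in; nothing more can be done
None
```

I swept both limewood offcuts over the open end into the catch tray with the brush, then stood the brush back at its original spot on the bench. The job is handed in at about 17 s on the clock; no verdict is reported.

**Offcuts:** the last pictures put the L at about x 143, y −42 mm and the block at about x 140, y +33 mm in the bed frame. Their tops are 32–41 mm up, so both lie inside the tray walls and below the limit. Only the bristles pushed them in the pictures I took, and the look-alikes were left alone.

**Brush:** it stands upright on its bristles with the rib top at 95 mm, about 355 mm from the bed's origin on the vise side. The gripper is open, with its tip at 198 mm, clear above the brush.

**Disagreements:** my two camera measurements of the brush's starting position differed by about 3 mm, and nothing else disagreed. I did not measure the brush's tilt with image code; I judged it upright by eye and from the rib-top height.

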